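# Crank the mould press tight and hold it

## Robot

A 6-joint arm with a two-finger parallel gripper is mounted at the origin on the work surface. World frame = base frame: x ahead of the robot, y to its left, z up, the work surface at z = 0. Lengths are in mm, angles in rad, forces in N, time in s.
With the tool pointing down it reaches from about 300 to 875 mm from the base axis. Payload 4.2 kg.
Tool frame: the origin (TCP) lies between the finger pads; the fingertips stand 17 mm ahead of it and the grasp point (between the pads) lies 2 mm behind it (tip_reach is the distance from the TCP to the fingertips, in mm); z points along the fingers, y is the line along which they close (so a half turn about z gives the same grasp; the last joint's range is limited). The gripper opens to 85 mm and grips with 20 to 120 N. Pads are 22 mm wide; open, the fingers measure 114 mm over their backs; the gripper's body (76 mm by 85 mm) begins 54 mm behind the grasp point. The pads swing forward as they close: fully open they stand 13 mm farther back than shut.
Start: joints at [1.141, 0.32, 1.565, -0, 1.257, -0.02], TCP at [229.098, 527.403, 248.338] pointing down, gripper open.
Joint ranges: [-3.11, 3.11], [-0.84, 2.01], [0.21, 2.61], [-1.34, 4.49], [0.05, 2.63], [-2.56, 2.56]. Speed limits (rad/s): [2.57, 2.57, 3.14, 3.14, 3.14, 3.14].

## Interface

Orientations are given as [roll, pitch, yaw] about the fixed x, y, z axes, in that order (R = Rz(yaw) Ry(pitch) Rx(roll)).
In Python, from rig import state, grab_frame, hand_in, outline_of, landmark_of, tip_reach gives the robot as it stands.
- The arm moves only by the shell command python3 -m inch 'ROWS' [OPENING] [FORCE]. ROWS is JSON, a list that holds one entry, the list of rows, each a list of 4 numbers: the shift along the tool's x, y, z in m, then the turn about the tool's z in rad. In form: [[[x, y, z, turn], ...]]. A call has 1 to 12 rows; each row is the pose to reach, as a shift and turn from the pose commanded when the call began, along the tool's axes at that moment; what a row does not reach only later rows make up. A row lasts 1/8 s, in which the tool goes at most 62.5 mm and 10.7 degrees, less where a joint would pass 70% of its speed; a pose out of reach is approached as far as the arm can. A call with a gripper value outside its range is refused whole. OPENING is the closure in counts, from 0 (fully open) to 255 (shut), set as the call begins (- or left out, the last holds). The fingers move at their own pace and stop on an object; FORCE is the grip in N (left out, the last holds). Time passes only in rows, so rows that repeat a pose let the fingers close. It gives the time, the measured TCP pose, the force, the opening and the grip force at its end, in the units of the state.
- state(): the state, without advancing time (a new reading comes with each control period).
- grab_frame(name): name is "scene" or "side" or "wrist"; returns a dict with "image" (480x640x3 uint8, red, green, blue), "intrinsics" (3x3 intrinsics, pixels), "R" (3x3) and "t" (3): a world point X has camera coordinates R X + t. Camera axes: x right, y down, z forward; pixel columns grow to the right and rows downward; lengths in mm; the calibration is good to about 2 mm. A picture is of the moment at which its call begins. There is no depth.
- hand_in(): hands the job in; it is judged then, once.
Trained networks look in a picture, given as the dict that the camera call returned (one of the last four; its "shot" number tells which), for a name from the list of things; names that differ only in an ending like _2 or _b are one class to them, and where a whole thing is asked for, a point or a joint stands for the part that bears it (a point fixed in the world has none). Each returns a list of dicts, best first, with "conf" (0 to 1); they miss things now and then, are a little off and sometimes report something else, mostly with a low value. They report only what shows in the picture. A call takes as long as a camera call. They do not tell look-alikes from the thing itself.
- outline_of(picture, label): "region" (480x640 bool, what is visible of it) and "extent" ([centre column, centre row, width, height] in pixels, round what is visible of it).
- landmark_of(picture, label): "pixel" ([row, column] in pixels: a listed point, or the origin of a listed thing).
The state is a dict: "time_s": time; "joint_positions": joint angles; "qvel": joint speeds; "joint_efforts": joint torques, N m; "tool_pos": TCP position; "ee_rot": TCP orientation; "wrist_force": force on the tool from outside, world axes, zero at the start; "wrist_torque": the same for the moment, N m; "width": finger opening in mm; "grip_force": force on a finger pad.
Only numpy, scipy, OpenCV 4.12 (cv2) and the standard library are available. Lean on these libraries where they do the work, as an engineer would, in place of code of your own. Each camera call takes 0.05 s, during which the arm holds its last target. There are 200 camera calls.

## Task

In the tool block stand three wooden-handled tools; take the crank rod, the one with the square handle, and put its steel end down right through the eyelet at the end of the press's cam lever. Then, holding the rod, swing the lever with it to the cam's highest lift, where the arm points straight away from the mould and the two plaster halves are pressed together. The lever is sprung, so finish while holding the rod there in the grip; leave the other tools and the things on the bench where they are.

Things in the scene. Friction and masses are not known exactly. Their poses are not given: they have to be found in the camera images.
- press: Dark wooden mould press fixed to the bench, 18 mm base board; carries a steel cam lever and a two-part white plaster mould between boards. Origin: on the upright cam pivot's axis, at bench height; x points from the pivot to the mould, z up. Base: x -65 to 210 mm, y +-95 mm; mould parts: x 28 to 192 mm, y +-75 mm, up to 93 mm high; pivot boss 34 mm thick, up to 82 mm high.
- cam_lever (a joint): Lever angle (rad), counter-clockwise from above. 0: arm along the press's +y; 1.571: arm straight away from the mould (press's -x), the highest lift; past it, to the stop at 2.5, the lift falls. Starts between 0 and 0.3. A spring (0.25 N m/rad from 0; friction 0.08 N m) swings it back if let go; turning takes up to 6 N at the eyelet.
- mould_half: Near half of the mould with its wooden board, one loose 0.6 kg piece 75 x 146 x 66 mm that slides on the press between low guides. Origin: under the middle of the board face that the cam pushes; same axes as the press. It starts 32.5 mm from the pivot axis along the press's x, 10 mm short of the far half; at the highest lift the cam has pushed it to 42 mm, where the halves meet.
- eyelet (a point): Centre of the upright 14 mm round hole through the square eye (36 x 36 mm, 16 mm thick) at the end of the cam lever's 22 mm wide arm; 110 mm from the pivot axis, 68 mm above the bench (eye from 60 to 76 mm). Moves with the lever; z up. Below the eye is free space down to the base board or bench.
- crank_rod: Loose crank rod, 0.15 kg: steel rod 10 mm thick, 55 mm long, chamfered tip, under a square wooden handle 24 x 24 x 70 mm with flat sides facing its x and y. Origin at the rod's lower tip, z up along it; handle from 55 to 125 mm, too wide for the eyelet. Stands upright in one of the block's three holes (which one varies), tip 5 mm above the bench, handle resting on the block.
- tool_block: Wooden tool block fixed to the bench, 220 x 60 mm, 60 mm high, three upright holes in a row along its own x at -70, 0 and +70 mm, each holding a tool. Origin under its centre.
- ball_punch: bystander: like the rod but with a round ball handle (36 mm ball on an 18 mm stem, 116 mm overall); stands in another hole of the block; origin at the lower end
- disc_stamp: bystander: like the rod but with a flat round disc handle (46 mm disc on an 18 mm stem, 102 mm overall); stands in another hole of the block; origin at the lower end
- bowl: bystander: black rubber mixing bowl, 120 mm across, 60 mm high; origin under its centre
- jar: bystander: glass jar, 64 mm across, 90 mm high; origin under its centre
- tin: bystander: bare metal tin, 76 mm across, 100 mm high; origin under its centre
- spatula: bystander: spatula lying flat along its own x axis
- cast: bystander: small plaster bust, 84 mm across, 134 mm high; origin under its centre
- weight: bystander: dark steel cylinder, 60 mm across, 45 mm high; origin under its centre
There are look-alikes about, which are no part of the job. What is shaped like the crank_rod but green or yellow is not meant. Leave any orange look-alike of the mould_half alone.

How it is judged:
By the outcome, as a careful person would: the job done as asked, in the order asked, and still so for the second after the job is handed in, while the arm keeps its last pose, push and grip.
It also fails if it takes over 61 s, if anything falls off the work surface, if the arm or the gripper's body presses on something with over 40 N, if the wrist force passes 120 N, or if a joint passes its speed limit or range.

## Working session

There is one attempt and no reset: what is moved stays moved. The work goes in short steps, Python scripts to look and compute and a shell command to move; the robot and the scene stay as the last step left them, time stands still between calls to the robot, and variables do not carry over. Pictures are saved under pics/ and viewed, at most 10 in all, crops included, and the job is handed in when it is done.

```bash
mkdir -p pics; cat > h.py <<'E'
import numpy as np, cv2
from rig import *
def save(f,n): cv2.imwrite('pics/'+n,cv2.cvtColor(f['image'],cv2.COLOR_RGB2BGR))
def ray(f,u,v):
    d=f['R'].T@np.linalg.inv(f['intrinsics'])@np.array([u,v,1.]); c=-f['R'].T@f['t']; return c,d/np.linalg.norm(d)
def onz(f,u,v,z):
    c,d=ray(f,u,v); return c+d*(z-c[2])/d[2]
def tri(rs):
    A=sum(np.eye(3)-np.outer(d,d) for c,d in rs); b=sum((np.eye(3)-np.outer(d,d))@c for c,d in rs)
    X=np.linalg.solve(A,b); return X,[round(float(np.linalg.norm(np.cross(X-c,d))),1) for c,d in rs]
def proj(f,X):
    p=f['intrinsics']@(np.asarray(f['R'])@np.asarray(X,float)+f['t']); return p[:2]/p[2]
E
python3 - <<'E'
from h import *
np.set_printoptions(precision=1,suppress=True)
s=state(); print(s['time_s'],s['tool_pos'],s['ee_rot'],s['width'],tip_reach)
fs={n:grab_frame(n) for n in('scene','side')}
for n,f in fs.items():
    for k in('R','t','intrinsics'): f[k]=np.array(f[k])
    save(f,n+'1.png')
    for l in('crank_rod','eyelet','press','tool_block','ball_punch','disc_stamp','mould_half'):
        o=outline_of(f,l);m=landmark_of(f,l)
        print(n,l,[(round(x['conf'],2),np.array(x['extent']).astype(int).tolist()) for x in o[:3]],[(round(x['conf'],2),np.round(x['pixel'],1).tolist()) for x in m[:3]])
E
```

```text
0.0 [228.9 527.  247.5] [-3.1 -0.   2.7] 85.20728972306412 17.0
scene crank_rod [(0.74, [211, 214, 15, 27]), (0.72, [167, 227, 14, 31]), (0.58, [151, 218, 13, 34])] [(0.72, [239.4, 158.2]), (0.64, [249.1, 173.5]), (0.43, [208.4, 194.1])]
scene eyelet [(0.97, [382, 273, 62, 27])] [(0.92, [282.4, 410.7]), (0.41, [227.6, 230.4])]
scene press [(0.68, [359, 310, 113, 110])] [(0.67, [282.9, 361.4]), (0.39, [226.0, 229.0])]
scene tool_block [(0.68, [226, 223, 70, 62])] [(0.86, [227.9, 228.6])]
scene ball_punch [(0.57, [224, 201, 12, 22])] []
scene disc_stamp [(0.7, [240, 191, 14, 21])] []
scene mould_half [(0.67, [358, 290, 62, 43])] [(0.79, [251.8, 273.6]), (0.66, [291.2, 360.7]), (0.35, [263.3, 472.3])]
side crank_rod [(0.84, [480, 303, 17, 41]), (0.69, [430, 291, 19, 29]), (0.55, [505, 330, 23, 43])] [(0.84, [327.5, 473.3]), (0.81, [355.1, 492.9])]
side eyelet [(0.6, [280, 207, 49, 38])] [(0.66, [193.0, 268.5])]
side press [(0.87, [312, 210, 120, 91])] [(0.78, [228.8, 292.7])]
side tool_block [(0.9, [398, 327, 103, 70])] [(0.73, [331.0, 397.6])]
side ball_punch [(0.61, [405, 305, 15, 19])] [(0.45, [190.6, 265.3])]
side disc_stamp [(0.77, [376, 317, 20, 26]), (0.37, [239, 285, 112, 56])] []
side mould_half [(0.87, [352, 264, 61, 59]), (0.72, [313, 203, 58, 48])] [(0.82, [280.5, 356.8]), (0.75, [219.3, 303.4])]
```

View pics/scene1.png

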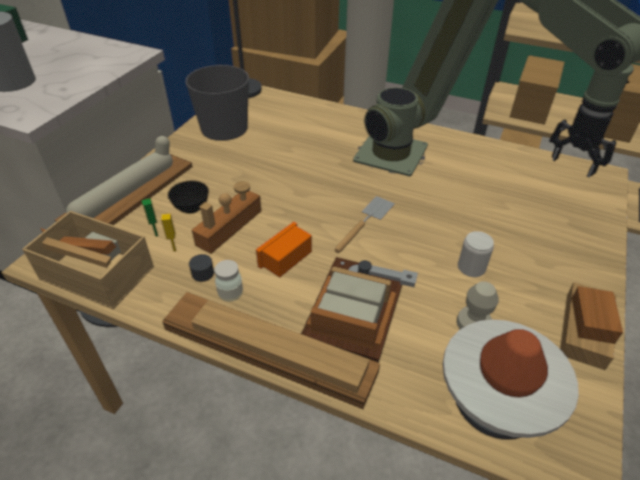

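View pics/side1.png

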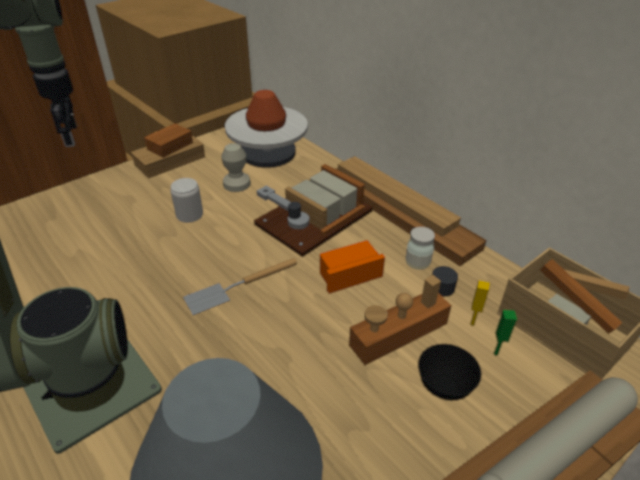

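Candidates for the crank rod are: wooden square handle in the block (scene 208,214 / side 430,291), the green look-alike (scene 151,212 / side 506,328) and the yellow look-alike (scene 167,227 / side 480,300). I choose the wooden one. The ball punch is next to it, with the disc stamp at the end nearest the robot. The orange mould look-alike is at scene (284,248), and the lever's eye at scene (410,278) / side (265,193).

```bash
python3 - <<'E'
from h import *
np.set_printoptions(precision=1,suppress=True)
F={n:grab_frame(n) for n in('scene','side')}
for f in F.values():
    for k in('R','t','intrinsics'): f[k]=np.array(f[k])
a,b=F['scene'],F['side']
def L(f,l,i=0): p=landmark_of(f,l); return p[0]['pixel'][::-1] if p else None
for l in('eyelet','press','tool_block','mould_half'):
    pa,pb=[ [q['pixel'][::-1] for q in landmark_of(f,l)][:3] for f in(a,b)]
    for p in pa:
        for q in pb:
            X,e=tri([ray(a,*p),ray(b,*q)])
            if max(e)<12: print(l,np.round(p),np.round(q),X,e)
print('block z0',onz(a,*L(a,'tool_block'),0),onz(b,*L(b,'tool_block'),0))
print('press z0',onz(a,*L(a,'press'),0),onz(b,*L(b,'press'),0))
print('eye z68',onz(a,*L(a,'eyelet'),68),onz(b,*L(b,'eyelet'),68))
for n,p in(('crank',(208,214)),('punch',(225,201)),('disc',(241,189))): print(n,onz(a,*p,95))
for n,p in(('crank',(430,291)),('punch',(404,301)),('disc',(376,314))): print(n,onz(b,*p,95))
def block_axis():
  for f in(a,b):
    m=outline_of(f,'tool_block')[0]['region']; print(f is a, m.sum())
c=a['image'][175:260,180:280]; d=b['image'][265:365,340:460]
im=np.hstack([cv2.resize(c,(400,400),interpolation=2),cv2.resize(d,(400,400),interpolation=2)])
cv2.imwrite('pics/crop1.png',im[:,:,::-1])
E
```

```text
eyelet [410. 278.] [266. 192.] [597.1 239.5  69.3] [3.4, 3.4]
press [361. 284.] [292. 228.] [602.4 126.2   5.5] [3.3, 3.3]
tool_block [228. 230.] [395. 333.] [ 558.7 -297.    -2.6] [5.4, 5.4]
mould_half [278. 252.] [356. 282.] [ 590.1 -127.     4.6] [2.6, 2.6]
mould_half [359. 292.] [301. 217.] [643.3 134.8  20. ] [3.9, 3.9]
block z0 [ 564.3 -299.6   -0. ] [ 520.1 -453.3    0. ]
press z0 [600.5 122.6   0. ] [605.4 135.3   0. ]
eye z68 [592.7 241.5  68. ] [598.9 236.9  68. ]
crank [ 618.5 -313.5   95. ]
punch [ 552.6 -301.6   95. ]
disc [ 487.9 -289.1   95. ]
crank [ 626.5 -312.3   95. ]
punch [ 563.3 -296.9   95. ]
disc [ 493.9 -285.2   95. ]
```

View pics/crop1.png

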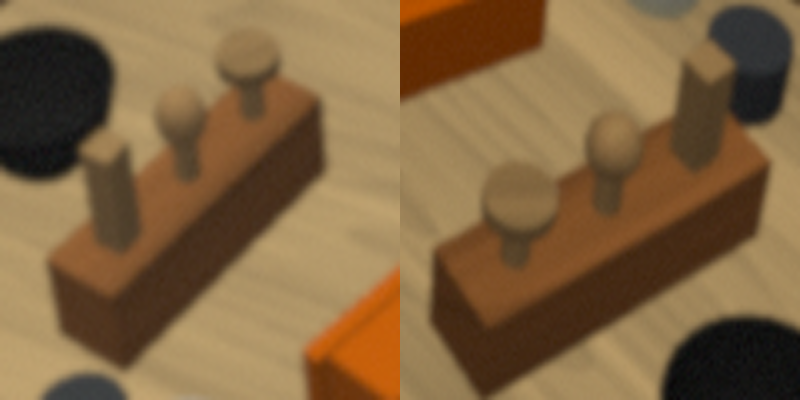

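The crop shows the plain-wood square handle in the block's hole farthest from the robot, with the ball and the disc in the other two. This confirms the choice. Next I work out the approach move.

```bash
cat >> h.py <<'E'
from scipy.spatial.transform import Rotation as Ro
def TR(): return Ro.from_euler('xyz',state()['ee_rot']).as_matrix()
def to(x,y,z):
    s=state(); return TR().T@(np.array([x,y,z])-s['tool_pos'])/1000
E
python3 - <<'E'
from h import *
np.set_printoptions(precision=4,suppress=True)
s=state(); print(s['time_s'],s['tool_pos'],s['ee_rot'],s['joint_positions']);print(TR()); print(to(600,-300,270))
f=grab_frame('wrist'); print(f['R'],f['t'], -np.array(f['R']).T@f['t'])
E
```

```text
2.3 [229.0998 527.3921 248.343 ] [3.1415 0.     2.7318] [ 1.141   0.3196  1.5645 -0.      1.2574 -0.02  ]
[[-0.9172  0.3984  0.    ]
 [ 0.3984  0.9172  0.0001]
 [-0.      0.0001 -1.    ]]
[-0.6698 -0.6111 -0.0217]
[[ 0.3982  0.9173 -0.0006]
 [ 0.871  -0.3779  0.3138]
 [ 0.2877 -0.1255 -0.9495]] [-574.5607  -41.5948  380.2365] [155.6298 559.0337 373.7522]
```

```bash
python3 -m inch '[[[-0.693,-0.615,-0.007,-0.22],[-0.693,-0.615,-0.007,-0.22],[-0.693,-0.615,-0.007,-0.22],[-0.693,-0.615,-0.007,-0.22],[-0.693,-0.615,-0.007,-0.22],[-0.693,-0.615,-0.007,-0.22],[-0.693,-0.615,-0.007,-0.22],[-0.693,-0.615,-0.007,-0.22],[-0.693,-0.615,-0.007,-0.22],[-0.693,-0.615,-0.007,-0.22],[-0.693,-0.615,-0.007,-0.22],[-0.693,-0.615,-0.007,-0.22]]]' 0 60
python3 - <<'E'
from h import *
print(to(620,-313,255), state()['ee_rot'],state()['joint_positions'])
E
```

```text
time_s: 3.85
tool_pos: [545.8, -154.5, 254.1]
ee_rot: [3.141, 0.001, 2.951]
wrist_force: [1.6, 1.2, 1.2]
width: 85.1
grip_force: 0.0
[-0.10286071 -0.14165021 -0.00084442] [3.14121269e+00 6.78913659e-04 2.95133033e+00] [-2.96296443e-01  3.03483695e-01  1.57322716e+00  4.71667048e-04
  1.26424694e+00 -1.67697277e+00]
```

```bash
python3 -m inch '[[[-0.103,-0.142,0,0],[-0.103,-0.142,0,0],[-0.103,-0.142,0,0],[-0.103,-0.142,0,0],[-0.103,-0.142,0,0]]]'
python3 - <<'E'
from h import *
np.set_printoptions(precision=1,suppress=True)
f=grab_frame('wrist'); 
for k in('R','t','intrinsics'): f[k]=np.array(f[k])
save(f,'w1.png')
np.save('w1.npy',np.array([f['R'],np.c_[f['t'],f['t'],f['t']],f['intrinsics']]))
print(state()['tool_pos'],proj(f,[620,-313,130]))
for l in('crank_rod','tool_block','ball_punch','disc_stamp'):
    for o in outline_of(f,l)[:3]:
        m=o['region'].astype(np.uint8); print(l,o['conf'],o['extent'],cv2.minAreaRect(cv2.findNonZero(m)))
    for o in landmark_of(f,l)[:3]: p=o['pixel']; print('lm',o['conf'],p,onz(f,p[1],p[0],5))
E
```

```text
time_s: 4.47
tool_pos: [619.2, -310.8, 253.5]
ee_rot: [3.141, -0.001, 2.952]
wrist_force: [-0.8, 0.3, 0.2]
width: 85.5
grip_force: 0.0
[ 619.1 -310.3  253.9] [317.7 242.3]
crank_rod 0.84 [216.3, 315.9, 54.2, 86.7] ((217.66929626464844, 316.0057373046875), (100.56529235839844, 37.044395446777344), 65.3764419555664)
crank_rod 0.78 [321.2, 238.8, 39.0, 57.8] ((318.35150146484375, 238.01483154296875), (51.84143829345703, 32.73672866821289), 84.2894058227539)
crank_rod 0.7 [262.4, 318.9, 38.9, 80.2] ((264.26922607421875, 321.6538391113281), (38.43876266479492, 81.58431243896484), 11.309932708740234)
lm 0.95 [209.7, 317.8] [ 624.2 -314.4    5. ]
lm 0.93 [285.5, 270.6] [ 700.3 -383.7    5. ]
lm 0.86 [272.9, 194.2] [ 669.1 -464.2    5. ]
ball_punch 0.76 [320.1, 148.5, 47.6, 48.4] ((317.2000427246094, 147.39999389648438), (49.19349670410156, 49.1934928894043), 63.43495178222656)
ball_punch 0.45 [142.1, 142.9, 145.1, 147.1] ((140.50001525878906, 141.0), (153.44216918945312, 130.81475830078125), 45.0)
lm 0.83 [145.0, 317.1] [ 559.2 -302.5    5. ]
disc_stamp 0.91 [315.4, 41.9, 70.6, 78.0] ((315.0, 41.0), (76.0, 68.0), 90.0)
lm 0.69 [64.8, 316.3] [ 487.7 -289.4    5. ]
```

View pics/w1.png

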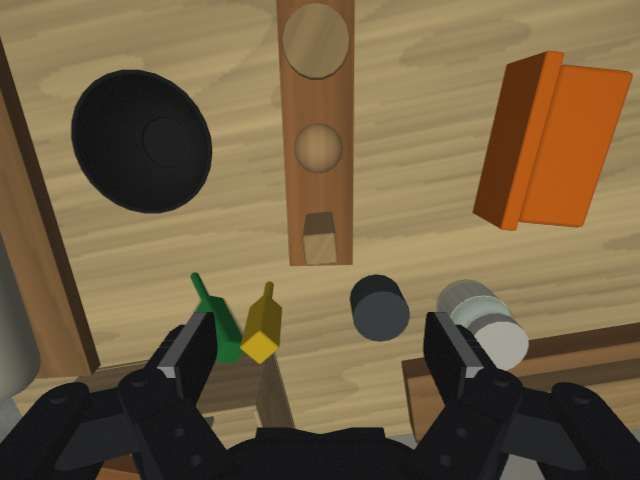

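```bash
python3 - <<'E'
from h import *
np.set_printoptions(precision=1,suppress=True)
a=np.load('w1.npy'); f=dict(R=a[0],t=a[1][:,0],intrinsics=a[2])
g=cv2.cvtColor(cv2.imread('pics/w1.png'),cv2.COLOR_BGR2GRAY)
q=[(305,237),(335,235),(337,263),(306,266)]
q=cv2.cornerSubPix(g,np.float32(q).reshape(-1,1,2),(4,4),(-1,-1),(3,30,.01)).reshape(-1,2); print(q)
P=np.array([onz(f,*p,130) for p in q]); print(P,P.mean(0))
s=state(); R=TR(); 
E=[(P[(i+1)%4]-P[i]) for i in range(4)]
print([ (round(float(np.linalg.norm(e)),1), (R.T@e)[:2]) for e in E])
for n,p,z in(('jar',(497,342),90),('yellow',(260,348),125),('yellowtip',(268,285),0),('weight',(379,316),45)):
    X=onz(f,*p,z); print(n,X,'tool-rel to rod',R.T@(X-P.mean(0)))
print('move to',to(*(P.mean(0)[:2]),180)); print('block edges', onz(f,289,265,60),onz(f,353,265,60))
E
```

```text
[[302.8 235.5]
 [333.6 232.7]
 [337.  263. ]
 [306.8 265.4]]
[[ 612.9 -322.6  130. ]
 [ 615.  -300.4  130. ]
 [ 638.5 -302.1  130. ]
 [ 636.1 -324.4  130. ]] [ 625.6 -312.4  130. ]
[(22.3, array([ 2.1, 22.2])), (23.5, array([-23.3,   2.8])), (22.4, array([ -1.9, -22.4])), (23.3, array([23.2, -2.6]))]
jar [ 759.3 -171.2   90. ] tool-rel to rod [-104.7  163.8   40. ]
yellow [ 702. -377.  125.] tool-rel to rod [-87.1 -49.2   5. ]
yellowtip [ 701.3 -387.6    0. ] tool-rel to rod [-88.4 -59.7 130. ]
weight [ 738.5 -271.4   45. ] tool-rel to rod [-103.1   61.5   85. ]
move to [-0.  -0.   0.1]
block edges [ 659.4 -348.8   60. ] [ 670.8 -289.2   60. ]
```

```bash
python3 -m inch '[[[-0.007,-0.001,0.03,-0.1],[-0.007,-0.001,0.07,-0.1],[-0.007,-0.001,0.11,-0.1],[-0.007,-0.001,0.135,-0.1],[-0.007,-0.001,0.15,-0.1],[-0.007,-0.001,0.154,-0.1],[-0.007,-0.001,0.154,-0.1]]]' 0 60
python3 -m inch '[[[0,0,0,0],[0,0,0,0],[0,0,0,0],[0,0,0,0],[0,0,0,0],[0,0,0,0],[0,0,0,0],[0,0,0,0]]]' 255 80
python3 - <<'E'
from h import *
f=grab_frame('wrist'); save(f,'w2.png')
E
```

```text
time_s: 5.8
tool_pos: [626.7, -313.8, 100.8]
ee_rot: [-3.141, 0.001, 3.052]
wrist_force: [0.1, -1.0, 1.2]
width: 85.6
grip_force: 0.0
time_s: 6.8
tool_pos: [626.3, -313.5, 100.4]
ee_rot: [3.141, 0.001, 3.052]
wrist_force: [0.3, 2.2, 4.4]
width: 23.4
grip_force: 78.1
```

View pics/w2.png

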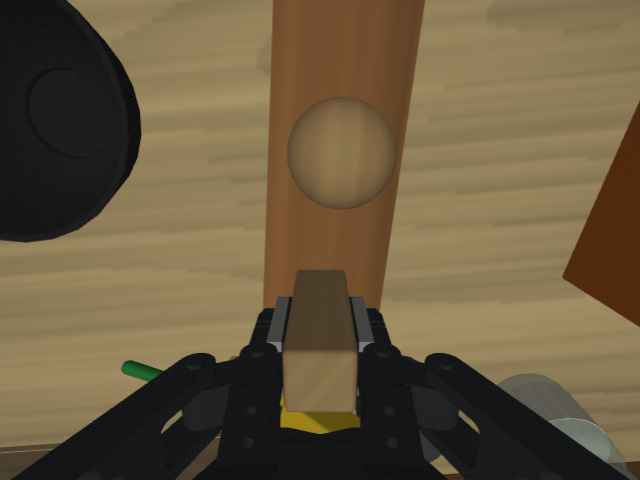

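The handle is held squarely between the pads (seen at 320,350; width 23.4). Now I lift it and carry it to hover beside the eyelet.

```bash
python3 -m inch '[[[0,0,-0.03,0],[0,0,-0.07,0],[0,0,-0.115,0],[0.0205,0.06,-0.115,0],[0.0205,0.12,-0.115,0],[0.0205,0.18,-0.115,0],[0.0205,0.24,-0.115,0],[0.0205,0.3,-0.115,0],[0.0205,0.36,-0.115,0],[0.0205,0.42,-0.115,0],[0.0205,0.48,-0.115,0],[0.0205,0.52,-0.115,0]]]'
python3 -m inch '[[[0,0.025,0,0],[0,0.0325,0,0],[0,0.0325,0,0],[0,0.0325,0,0]]]'
cat > look.py <<'E'
from h import *
import sys
np.set_printoptions(precision=1,suppress=True)
def go(name,names=('wrist','scene','side')):
    s=state(); print(s['time_s'],s['tool_pos'],s['ee_rot'],s['width'])
    out=[]
    for n in names:
        f=grab_frame(n)
        for k in('R','t','intrinsics'): f[k]=np.array(f[k])
        if n==names[0]: save(f,name); np.save('cam.npy',np.array([f['R'],np.c_[f['t'],f['t'],f['t']],f['intrinsics']]))
        for o in landmark_of(f,'eyelet')[:2]:
            p=o['pixel']; print(n,'eyelet',round(o['conf'],2),p,onz(f,p[1],p[0],68)); out.append(ray(f,p[1],p[0]))
        for o in landmark_of(f,'press')[:1]+landmark_of(f,'crank_rod')[:2]:
            p=o['pixel']; print(n,'press/rod',round(o['conf'],2),p,onz(f,p[1],p[0],0))
go(sys.argv[1],sys.argv[2:] or ('wrist','scene','side'))
E
python3 look.py w3.png
```

```text
time_s: 8.35
tool_pos: [652.1, 208.7, 213.6]
ee_rot: [-3.141, -0.001, 3.054]
wrist_force: [-1.0, -0.4, -0.6]
width: 23.0
grip_force: 78.8
time_s: 8.85
tool_pos: [655.4, 236.8, 215.1]
ee_rot: [-3.141, -0.0, 3.05]
wrist_force: [1.0, 0.5, -0.7]
width: 23.0
grip_force: 78.8
8.85 [655.4 236.8 215.1] [-3.1 -0.   3.1] 23.025288806691606
wrist eyelet 0.88 [154.8, 314.6] [596.6 237.7  68. ]
wrist press/rod 0.86 [173.8, 198.2] [609.1 126.2   0. ]
wrist press/rod 0.95 [252.1, 317.8] [696.6 230.3   0. ]
scene eyelet 0.65 [277.4, 409.6] [591.4 240.3  68. ]
scene press/rod 0.66 [283.9, 367.3] [594.7 136.9   0. ]
scene press/rod 0.95 [278.3, 403.9] [536.9 217.3   0. ]
scene press/rod 0.71 [248.4, 171.7] [ 693.9 -397.6    0. ]
side eyelet 0.72 [195.1, 267.2] [592.1 222.8  68. ]
side eyelet 0.25 [216.6, 188.0] [380.8 274.2  68. ]
side press/rod 0.92 [228.6, 292.2] [605.7 134.   -0. ]
side press/rod 0.6 [323.3, 471.3] [ 702.4 -383.6   -0. ]
side press/rod 0.48 [167.9, 282.9] [772.1 394.5   0. ]
```

View pics/w3.png

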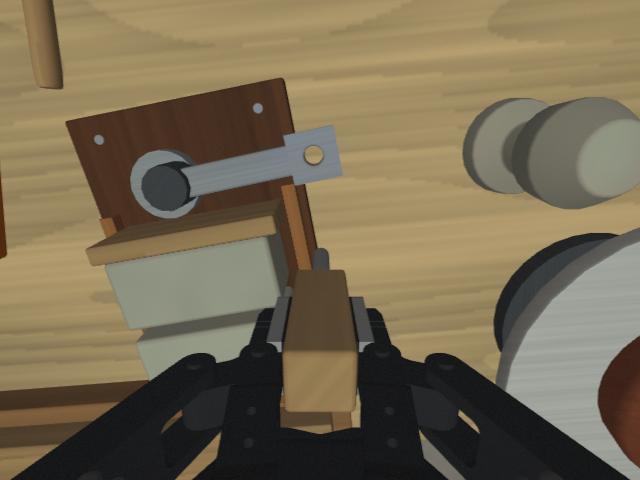

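The view shows the eyelet hole at (314,155), the pivot boss at (165,187) and the rod tip at (321,252). The base's rear corners are at (66,122) and (283,79).

```bash
python3 - <<'E'
from h import *
np.set_printoptions(precision=1,suppress=True)
a=np.load('cam.npy'); f=dict(R=a[0],t=a[1][:,0],intrinsics=a[2])
s=state(); T=s['tool_pos']
print('rod tip proj',[proj(f,[T[0],T[1],z]) for z in(119.7,160,214.7)], 'handle top centre seen ~ (320,380)?')
g=cv2.imread('pics/w3.png',0)
im=cv2.imread('pics/w3.png')
c=cv2.resize(im[225:285,285:355],None,fx=6,fy=6,interpolation=2); e=cv2.resize(im[125:185,280:350],None,fx=6,fy=6,interpolation=2)
cv2.imwrite('pics/c3.png',np.hstack([e,c]))
E_=[]
eye=onz(f,314.2,154.8,76); print('eye',eye)
q=[(284,135),(331,126),(342,176),(294,184)]
q=cv2.cornerSubPix(g,np.float32(q).reshape(-1,1,2),(4,4),(-1,-1),(3,30,.01)).reshape(-1,2);print(q)
Q=np.array([onz(f,*p,76) for p in q]); print(Q,Q.mean(0),[np.linalg.norm(Q[i]-Q[i-1]) for i in range(4)])
b1,b2=onz(f,66,122,18),onz(f,284,78,18); print('base rear',b1,b2,np.linalg.norm(b2-b1))
v=(b2-b1)[:2]; v/=np.linalg.norm(v); m=(b1+b2)[:2]/2; xa=np.array([v[1],-v[0]]); 
print('press x dir',xa,np.arctan2(xa[1],xa[0]),'pivot',m+65*xa)
print('boss top',onz(f,165,187,82))
E
```

```text
rod tip proj [array([323.4, 253.4]), array([324. , 278.6]), array([325.3, 334.2])] handle top centre seen ~ (320,380)?
eye [596.  237.6  76. ]
[[282.6 135.4]
 [331.9 123.6]
 [342.1 176.6]
 [294.1 184.6]]
[[580.7 216.8  76. ]
 [576.  251.9  76. ]
 [613.2 256.3  76. ]
 [615.8 220.9  76. ]] [596.4 236.4  76. ] [np.float64(35.30611969340367), np.float64(35.45201776870282), np.float64(37.431944075738656), np.float64(35.494998179283314)]
base rear [554.3  29.4  18. ] [537.3 217.5  18. ] 188.89130887745034
press x dir [1.  0.1] 0.09016364793174138 pivot [610.6 129.3]
boss top [608.2 129.   82. ]
```

View pics/c3.png

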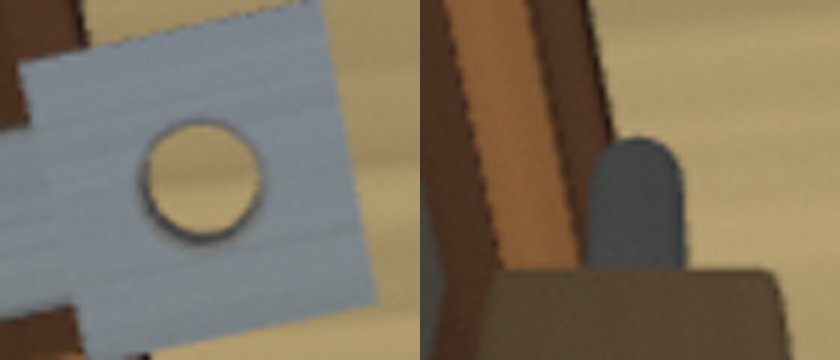

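```bash
python3 -m inch '[[[0.03,-0.0034,0,0],[0.055,-0.0034,0,0],[0.0589,-0.0034,0.01,0],[0.0589,-0.0034,0.025,0],[0.0589,-0.0034,0.034,0],[0.0589,-0.0034,0.034,0],[0.0589,-0.0034,0.034,0]]]'
python3 look.py w4.png wrist; python3 - <<'E'
from h import *
im=cv2.imread('pics/w4.png'); cv2.imwrite('pics/c4.png',cv2.resize(im[190:310,240:400],None,fx=5,fy=5,interpolation=2))
a=np.load('cam.npy'); f=dict(R=a[0],t=a[1][:,0],intrinsics=a[2])
T=state()['tool_pos']; print(proj(f,[T[0],T[1],T[2]-95.4]),proj(f,[596,237.5,76]))
E
```

```text
time_s: 10.32
tool_pos: [596.9, 240.4, 180.9]
ee_rot: [3.141, 0.0, 3.052]
wrist_force: [0.7, -0.5, -1.1]
width: 22.7
grip_force: 78.8
10.325 [596.9 240.4 180.9] [3.1 0.  3.1] 22.65093811407299
wrist eyelet 0.81 [245.8, 314.4] [597.  236.1  68. ]
wrist press/rod 0.88 [248.0, 194.1] [612.2 125.2   0. ]
wrist press/rod 0.9 [252.8, 318.7] [626.7 236.2   0. ]
wrist press/rod 0.44 [286.6, 201.9] [650.3 124.9   0. ]
[320.66936868 253.64580737] [316.13523351 248.08070852]
```

View pics/c4.png

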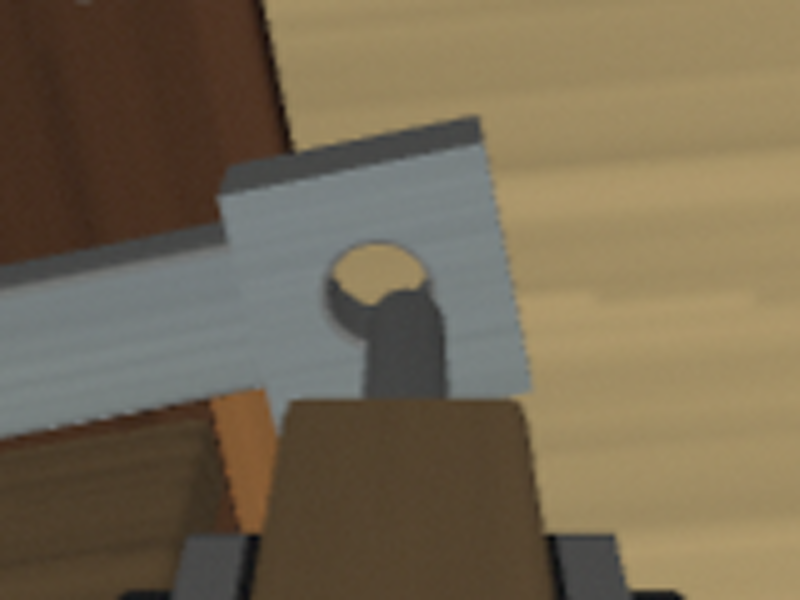

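The tip is at crop (405,295) and the hole centre at (378,290), so the rod needs to go about 3.6 mm along tool -y. I correct that and start the insertion gently.

```bash
python3 -m inch '[[[0.0005,-0.0036,0,0],[0.0005,-0.0036,0,0],[0.0005,-0.0036,0.003,0],[0.0005,-0.0036,0.006,0],[0.0005,-0.0036,0.009,0],[0.0005,-0.0036,0.012,0],[0.0005,-0.0036,0.012,0]]]'
python3 look.py w5.png wrist; python3 - <<'E'
from h import *
im=cv2.imread('pics/w5.png'); cv2.imwrite('pics/c5.png',cv2.resize(im[200:310,240:400],None,fx=5,fy=5,interpolation=2))
E
```

```text
time_s: 11.4
tool_pos: [595.3, 236.9, 168.6]
ee_rot: [-3.141, -0.001, 3.052]
wrist_force: [-0.2, -0.3, -0.7]
width: 22.9
grip_force: 78.8
11.4 [595.3 236.9 168.6] [-3.1 -0.   3.1] 22.893782069322334
wrist eyelet 0.83 [253.1, 320.6] [596.6 236.7  68. ]
wrist press/rod 0.85 [251.3, 195.5] [609.7 127.1   0. ]
wrist press/rod 0.82 [249.9, 316.9] [617.8 231.7   0. ]
```

View pics/c5.png

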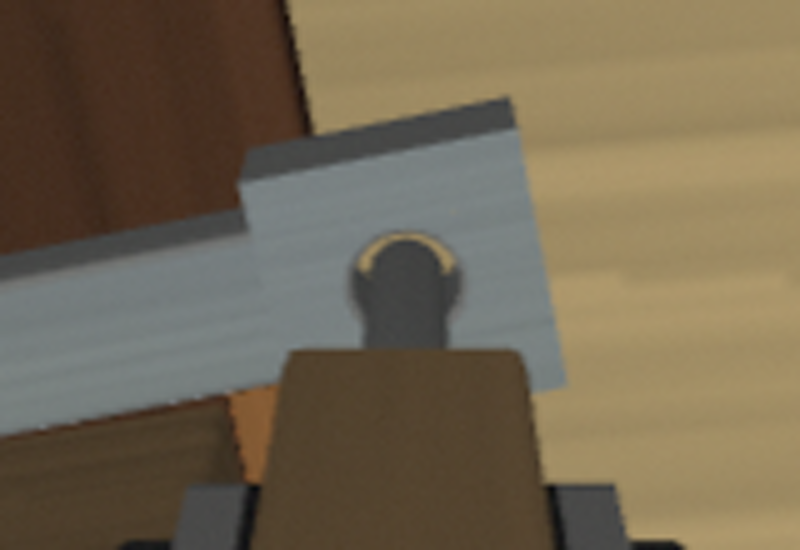

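The tip is centred in the hole (crop 405,265) with no contact force. I now push it through, leaving the handle about 5 mm above the eye.

```bash
python3 -m inch '[[[0,0,0.004,0],[0,0,0.008,0],[0,0,0.012,0],[0,0,0.017,0],[0,0,0.022,0],[0,0,0.027,0],[0,0,0.032,0],[0,0,0.037,0],[0,0,0.042,0],[0,0,0.046,0],[0,0,0.046,0]]]'
python3 look.py w6.png wrist scene; python3 - <<'E'
from h import *
print(TR())
E
```

```text
time_s: 12.98
tool_pos: [595.3, 236.8, 122.6]
ee_rot: [-3.141, -0.001, 3.052]
wrist_force: [-0.9, -1.0, -1.3]
width: 23.1
grip_force: 78.8
12.975 [595.3 236.8 122.6] [-3.1 -0.   3.1] 23.065204703587085
wrist eyelet 0.91 [279.1, 319.0] [595.  235.9  68. ]
wrist press/rod 0.93 [269.5, 171.4] [607.5 124.7  -0. ]
scene eyelet 0.58 [279.7, 409.7] [598.6 242.8  68. ]
scene press/rod 0.97 [281.4, 363.8] [590.3 125.7   0. ]
scene press/rod 0.66 [247.9, 174.9] [ 688.6 -390.8    0. ]
scene press/rod 0.63 [288.3, 407.3] [566.6 235.7   0. ]
[[-9.95967223e-01  8.97173058e-02  3.10251408e-04]
 [ 8.97173704e-02  9.95967245e-01  2.00985066e-04]
 [-2.90968402e-04  2.28009479e-04 -9.99999932e-01]]
```

The rod is through, with its tip near z 27 and almost no force. Next I work out the arc rows.

```bash
cat > arc.py <<'E'
from h import *
import sys
px,py,l0,l1,n,lead=map(float,sys.argv[1:7]); th=float(sys.argv[7]) if len(sys.argv)>7 else .09
T=np.array(state()['tool_pos']); R=TR()
for l in np.linspace(l0,l1,int(n)+1)[1:]:
    a=l+th+np.pi/2+lead/110; X=np.array([px+110*np.cos(a),py+110*np.sin(a)])
    d=R[:2,:2].T@(X-T[:2]); print(f'[{d[0]/1000:.4f},{d[1]/1000:.4f},0,0],',end='')
print()
E
python3 arc.py 609 128 .03 .6 9 2
```

```text
[0.0085,-0.0019,0,0],[0.0151,-0.0041,0,0],[0.0215,-0.0068,0,0],[0.0278,-0.0098,0,0],[0.0339,-0.0132,0,0],[0.0397,-0.0170,0,0],[0.0453,-0.0212,0,0],[0.0506,-0.0257,0,0],[0.0556,-0.0305,0,0],
```

```bash
python3 -m inch '[[[0.0085,-0.002,0,0],[0.015,-0.004,0,0],[0.0215,-0.007,0,0],[0.028,-0.010,0,0],[0.034,-0.013,0,0],[0.0395,-0.017,0,0],[0.045,-0.021,0,0],[0.0505,-0.0255,0,0],[0.0555,-0.0305,0,0],[0.0555,-0.0305,0,0]]]'; python3 look.py w7.png wrist scene
python3 arc.py 609 128 .6 1.1 8 2
```

```text
time_s: 14.62
tool_pos: [536.8, 211.0, 123.1]
ee_rot: [-3.141, -0.001, 3.052]
wrist_force: [1.6, -0.5, -0.1]
width: 22.9
grip_force: 78.8
14.625 [536.8 211.  123.1] [-3.1 -0.   3.1] 22.93060293558963
wrist eyelet 0.71 [278.2, 322.0] [536.3 211.7  68. ]
wrist press/rod 0.8 [337.8, 222.5] [610.3 126.3   0. ]
wrist press/rod 0.55 [310.1, 589.4] [611.1 412.4  -0. ]
scene eyelet 0.8 [261.8, 408.7] [541.2 222.7  68. ]
scene press/rod 0.93 [283.9, 361.8] [600.6 124.    0. ]
scene press/rod 0.58 [271.0, 407.9] [507.3 219.1  -0. ]
scene press/rod 0.57 [242.7, 152.6] [ 697. -459.    0.]
[0.0042,-0.0050,0,0],[0.0085,-0.0104,0,0],[0.0124,-0.0160,0,0],[0.0161,-0.0218,0,0],[0.0193,-0.0279,0,0],[0.0222,-0.0342,0,0],[0.0246,-0.0406,0,0],[0.0267,-0.0471,0,0],
```

```bash
python3 -m inch '[[[0.004,-0.005,0,0],[0.0085,-0.0105,0,0],[0.0125,-0.016,0,0],[0.016,-0.022,0,0],[0.0195,-0.028,0,0],[0.022,-0.034,0,0],[0.0245,-0.0405,0,0],[0.0265,-0.047,0,0],[0.0265,-0.047,0,0]]]'; python3 look.py w8.png wrist scene
python3 arc.py 609 128 1.1 1.571 8 2.5
```

```text
time_s: 16.15
tool_pos: [506.8, 166.7, 123.5]
ee_rot: [3.141, 0.0, 3.051]
wrist_force: [2.5, 1.8, -1.0]
width: 23.1
grip_force: 78.9
16.15 [506.8 166.7 123.5] [3.1 0.  3.1] 23.115325133051137
wrist eyelet 0.58 [278.8, 324.2] [507.  168.6  68. ]
scene eyelet 0.64 [247.2, 395.9] [504.2 177.   68. ]
scene press/rod 0.55 [283.5, 365.6] [595.2 132.5   0. ]
scene press/rod 0.73 [245.8, 170.6] [ 686.6 -406.5    0. ]
scene press/rod 0.63 [242.3, 152.5] [ 695.8 -460.2    0. ]
[0.0021,-0.0069,0,0],[0.0032,-0.0132,0,0],[0.0040,-0.0197,0,0],[0.0044,-0.0261,0,0],[0.0044,-0.0326,0,0],[0.0041,-0.0391,0,0],[0.0033,-0.0455,0,0],[0.0022,-0.0519,0,0],
```

```bash
python3 -m inch '[[[0.002,-0.007,0,0],[0.003,-0.013,0,0],[0.004,-0.0195,0,0],[0.0045,-0.026,0,0],[0.0045,-0.0325,0,0],[0.004,-0.039,0,0],[0.0035,-0.0455,0,0],[0.002,-0.052,0,0],[0.002,-0.052,0,0],[0.002,-0.052,0,0]]]'; python3 look.py w9.png wrist scene; python3 - <<'E'
from h import *
for n in('scene','side'): f=grab_frame(n); save(f,n+'9.png')
a=cv2.imread('pics/w9.png'); b=cv2.imread('pics/scene9.png')[225:365,290:440]; c=cv2.imread('pics/side9.png')[150:270,240:390]
r=np.vstack([cv2.resize(b,(400,300),interpolation=2),cv2.resize(c,(400,300),interpolation=2)])
cv2.imwrite('pics/c9.png',np.hstack([cv2.resize(a[120:,0:427],(400,337)) if 0 else cv2.copyMakeBorder(cv2.resize(a,(400,300)),0,300,0,0,0),r]))
E
```

```text
time_s: 17.8
tool_pos: [500.6, 121.1, 123.1]
ee_rot: [3.13, 0.0, 3.047]
wrist_force: [1.6, 21.2, -2.8]
width: 23.1
grip_force: 80.6
17.8 [500.6 121.1 123.1] [3.1 0.  3. ] 23.09578357848621
wrist eyelet 0.9 [274.1, 324.8] [497.9 124.2  68. ]
scene eyelet 0.87 [240.2, 380.4] [495.8 131.8  68. ]
scene press/rod 0.94 [284.3, 362.2] [601.4 125.4   0. ]
scene press/rod 0.75 [248.7, 171.3] [ 695.3 -397.9    0. ]
scene press/rod 0.72 [241.8, 154.2] [ 692.2 -457.2    0. ]
```

View pics/c9.png

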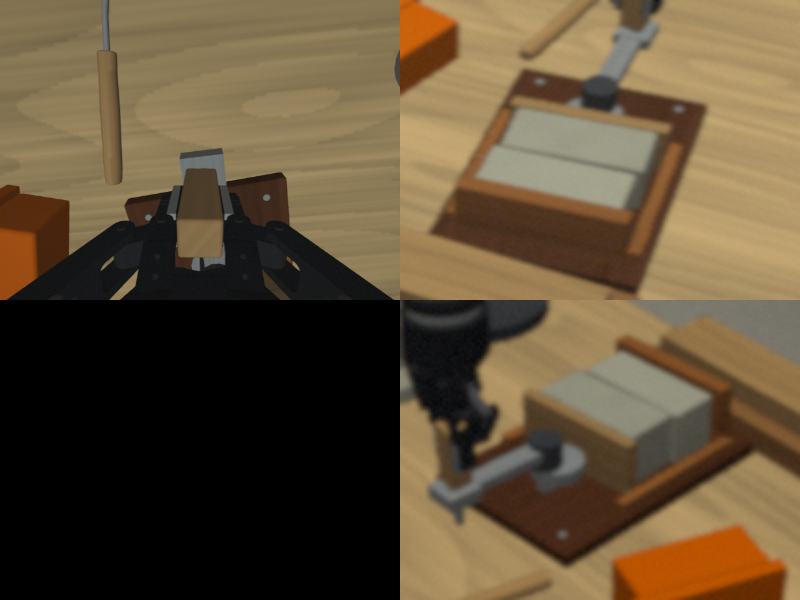

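The halves appear closed and the rod sits in the eye, but the force is 21 N, which is more than expected. I check the lever angle numerically: the eye's front edge (w9 about 288,248 to 355,238) should be parallel to the base's rear edge (200,326 to 458,277).

```bash
cat > ang.py <<'E'
from h import *
import sys
np.set_printoptions(precision=2,suppress=True)
a=np.load('cam.npy'); f=dict(R=a[0],t=a[1][:,0],intrinsics=a[2])
g=cv2.GaussianBlur(cv2.imread('pics/'+sys.argv[1],0),(3,3),0).astype(float)
def edge(p,q,z,r=7,s=0):
    p,q=np.array(p,float),np.array(q,float); d=(q-p)/np.linalg.norm(q-p); n=np.array([-d[1],d[0]]); pts=[]
    for t in np.linspace(.06,.94,50):
        c=p+(q-p)*t; k=np.arange(-r,r+.1,.5); P=c+k[:,None]*n
        v=cv2.remap(g.astype(np.float32),P[:,0].astype(np.float32)[None],P[:,1].astype(np.float32)[None],1)[0]
        gr=np.gradient(v); gr=gr*s if s else abs(gr); pts.append(c+k[np.argmax(gr)]*n)
    W=np.array([onz(f,*x,z)[:2] for x in pts]); 
    for _ in range(3):
        vx,vy,x0,y0=cv2.fitLine(W.astype(np.float32),cv2.DIST_HUBER,0,.5,.001).ravel(); e=abs((W[:,0]-x0)*vy-(W[:,1]-y0)*vx); W=W[e<max(.7,np.median(e)*2)]
    an=np.arctan2(vy,vx)%np.pi; print('n',len(W),'med',np.median(e),'ang',an,'pt',x0,y0); return an,np.array([x0,y0]),np.array([vx,vy])
if __name__=='__main__':
    print('front edge row candidates (col 320):',np.round(np.diff(g[225:290,320])).astype(int).tolist())
    for z,p,q in((60,(290,248),(354,238)),(76,(290,258),(356,249)),):
        edge(p,q,z,4)
    edge((204,325),(276,312),18); edge((380,292),(452,278),18)
    edge((290,262),(284,300),76); edge((356,252),(364,290),76)
E
python3 ang.py w9.png
```

```text
front edge row candidates (col 320): [-1, 0, 0, 1, 0, -2, -3, -3, -2, -2, 0, -1, 0, -2, -15, -27, -13, -1, 0, 0, 0, 1, 0, 4, 17, 20, 8, 0, 0, 0, 0, 0, 0, 0, 1, 0, -1, 0, 0, 1, 0, -1, -5, -18, -21, -8, 0, 0, 0, 1, 0, -1, 0, 0, 0, 0, 0, 0, 0, 1, 0, 0, 0, 0]
n 50 med 0.10662964323729421 ang 1.5973924 pt 481.1063 124.112915
n 50 med 0.06861713117509524 ang 1.6109338 pt 481.06232 122.87625
n 50 med 4.738008928084625e-06 ang 1.668879 pt 541.3885 67.7926
n 50 med 0.10013597261730223 ang 1.6598558 pt 530.47784 185.80476
n 29 med 0.16193965683249428 ang 0.033180334 pt 494.93796 106.452805
n 50 med 0.09518825280414042 ang 0.025306195 pt 494.62903 142.23909
```

The lever is about 0.06 rad short, near 1.51. I hold a moment to see whether the force settles.

```bash
python3 -m inch '[[[0,0,0,0],[0,0,0,0],[0,0,0,0],[0,0,0,0]]]'; python3 - <<'E'
from h import *
np.set_printoptions(precision=2,suppress=True)
s=state(); print(s['wrist_force'],s['wrist_torque'],s['tool_pos'],s['ee_rot'])
E
python3 -m inch '[[[0,-0.002,0,0],[0,-0.002,0,0],[0,-0.002,0,0]]]'; python3 look.py w10.png wrist; python3 ang.py w10.png
```

```text
time_s: 18.8
tool_pos: [500.6, 121.0, 123.1]
ee_rot: [3.13, 0.0, 3.047]
wrist_force: [1.3, 21.5, -3.7]
width: 23.6
grip_force: 80.6
[ 1.34 21.46 -3.71] [ 4.46 -0.38  0.03] [500.58 120.98 123.08] [3.13 0.   3.05]
time_s: 19.18
tool_pos: [500.6, 120.3, 123.1]
ee_rot: [3.127, 0.0, 3.046]
wrist_force: [2.4, 24.8, -4.2]
width: 23.0
grip_force: 80.8
19.175 [500.6 120.3 123.1] [3.1 0.  3. ] 23.02677694601682
wrist eyelet 0.58 [275.5, 327.8] [499.  125.1  68. ]
front edge row candidates (col 320): [0, -1, 0, 1, 0, -2, -3, -3, -2, -1, -1, -1, 0, -2, -16, -26, -13, -1, 0, 0, 0, 0, 1, 7, 17, 18, 7, 0, 0, 0, 0, 0, 0, 0, 1, 0, 0, 0, 0, 0, 0, 0, -7, -19, -20, -7, -1, 1, 0, 0, 1, 0, 0, 0, 0, -1, 0, 0, 0, 1, 0, 0, 0, 0]
n 50 med 0.10534862742037902 ang 1.6016985 pt 481.14377 123.50181
n 50 med 2.6571124149457614e-05 ang 1.614267 pt 481.2075 119.07721
n 50 med 7.4834251881372715e-06 ang 1.6661938 pt 541.82904 62.22245
n 50 med 0.11951182070353275 ang 1.6648258 pt 530.4981 185.15562
n 34 med 0.1547567266651324 ang 0.0005634259 pt 495.0232 105.679504
n 50 med 0.08929733187112626 ang 0.03029914 pt 497.51392 141.89288
```

```bash
cat > mould.py <<'E'
from h import *
import ang, sys
f=grab_frame('scene')
for k in('R','t','intrinsics'): f[k]=np.array(f[k])
save(f,sys.argv[1]); ang.f=f; ang.g=cv2.cvtColor(f['image'],cv2.COLOR_RGB2GRAY).astype(float)
def show(n,p,q,z): print(n,end=' '); ang.edge(p,q,z,3)
show('board rear top',(333,275),(390,287),84)
show('gap',(330,294.5),(378,309.5),84)
show('base rear',(339,259),(402,273),18)
for X in outline_of(f,'mould_half')[:2]: print(X['extent'],X['conf'])
for X in landmark_of(f,'mould_half')[:3]: p=X['pixel']; print(p,X['conf'],onz(f,p[1],p[0],18))
# brightness profile across the gap at three places
for t in(.15,.5,.85):
    c=np.array([330,294.5])*(1-t)+np.array([378,309.5])*t; n=np.array([-.3,.95])
    P=(c+np.arange(-6,7)[:,None]*n).astype(np.float32); print(t,cv2.remap(ang.g.astype(np.float32),P[:,0][None],P[:,1][None],1)[0].astype(int))
s=state(); print(s['joint_positions'],s['time_s'])
E
sed -i 's/^g=cv2.*/g=cv2.GaussianBlur(cv2.imread("pics\/"+sys.argv[1],0),(3,3),0).astype(float) if __name__=="__main__" else None/' ang.py
python3 mould.py s10.png
```

```text
board rear top n 32 med 0.27524579588724496 ang 1.6938944 pt 667.6435 127.37471
gap n 39 med 0.4037841314505508 ang 1.6811626 pt 727.3831 147.74673
base rear n 23 med 0.3660239520206605 ang 1.6590865 pt 545.6631 113.94512
[283.6, 248.2, 59.4, 53.7] 0.82
[357.8, 296.4, 64.4, 53.1] 0.69
[251.7, 274.2] 0.95 [ 604.92 -126.89   18.  ]
[294.6, 362.3] 0.82 [648.92 142.43  18.  ]
[239.5, 380.6] 0.73 [440.8  117.82  18.  ]
0.15 [156 156 152 144 136 142 152 156 158 159 159 159 159]
0.5 [152 148 137 127 134 151 160 161 160 160 161 160 160]
0.85 [144 131 121 130 148 157 159 159 158 158 159 159 159]
[ 0.21  0.34  1.88  0.02  0.91 -1.28] 19.525
```

The contact is at the eye and the near half may be slightly askew. I back off a little and re-approach in steps to see where the force rises.

```bash
python3 -m inch '[[[0,0.008,0,0],[0,0.016,0,0],[0,0.016,0,0]]]'|grep -E 'pos|force'; python3 look.py w11.png wrist; for i in 1; do :; done
python3 -m inch '[[[0,-0.004,0,0],[0,-0.004,0,0]]]'|grep -E 'pos|t_force'
python3 -m inch '[[[0,-0.003,0,0],[0,-0.003,0,0]]]'|grep -E 'pos|t_force'
python3 -m inch '[[[0,-0.003,0,0],[0,-0.003,0,0]]]'|grep -E 'pos|t_force'
python3 -m inch '[[[0,-0.003,0,0],[0,-0.003,0,0]]]'|grep -E 'pos|t_force'
```

```text
tool_pos: [499.9, 128.2, 122.3]
wrist_force: [-1.9, -2.3, -0.6]
grip_force: 81.6
19.9 [499.9 128.2 122.3] [-3.1 -0.   3.1] 22.95136931494174
wrist eyelet 0.87 [278.2, 317.3] [498.6 126.3  68. ]
tool_pos: [501.6, 125.5, 123.2]
wrist_force: [-0.0, 0.6, -1.6]
tool_pos: [501.0, 123.5, 123.2]
wrist_force: [-0.9, 5.1, -1.9]
tool_pos: [501.0, 122.4, 123.2]
wrist_force: [-0.8, 12.0, -2.8]
tool_pos: [501.0, 121.4, 123.3]
wrist_force: [-1.5, 17.2, -4.7]
```

Backed off, the lever stayed put, so the cam has self-locked against a slightly cocked half. I increase the grip and push on in measured steps.

```bash
python3 ang.py w11.png | tail -6
python3 -m inch '[[[0,-0.004,0,0],[0,-0.004,0,0],[0,-0.004,0,0]]]' 255 120|grep -E 'pos|force|rot'
python3 -m inch '[[[0,-0.004,0,0],[0,-0.004,0,0],[0,-0.004,0,0]]]'|grep -E 'pos|t_force|rot'
python3 -m inch '[[[0,-0.004,0,0],[0,-0.004,0,0],[0,-0.004,0,0]]]'|grep -E 'pos|t_force|rot'
python3 look.py w12.png wrist; python3 ang.py w12.png | tail -6
```

```text
n 47 med 0.08936142209734158 ang 1.5870662 pt 481.02988 129.3245
n 47 med 0.09889295549865718 ang 1.5870655 pt 481.02368 129.8126
n 46 med 3.268415904655875e-05 ang 1.6816771 pt 542.17474 57.545113
n 46 med 0.14753036732313984 ang 1.6631023 pt 530.7516 183.40816
n 40 med 5.0450929257803145e-06 ang 2.887855 pt 497.12613 114.16299
n 22 med 0.17637952512049657 ang 0.2178615 pt 491.2966 145.68802
tool_pos: [500.9, 120.0, 123.3]
ee_rot: [3.126, 0.001, 3.046]
wrist_force: [-0.5, 27.9, -5.5]
grip_force: 118.9
tool_pos: [501.1, 114.9, 123.4]
ee_rot: [3.128, 0.003, 3.047]
wrist_force: [0.2, 23.6, -5.7]
tool_pos: [501.1, 113.5, 123.4]
ee_rot: [3.122, 0.003, 3.045]
wrist_force: [0.6, 31.7, -6.8]
22.225 [501.1 113.5 123.4] [3.1 0.  3. ] 22.539136146888378
wrist eyelet 0.87 [274.4, 327.7] [499.1 118.5  68. ]
wrist eyelet 0.24 [81.1, 184.9] [397.1  62.4  68. ]
n 50 med 0.09588349526842671 ang 1.6569185 pt 481.327 119.50484
n 50 med 5.869679080358625e-05 ang 1.6113027 pt 481.57794 121.39801
n 45 med 3.618668330762631e-06 ang 1.6626962 pt 542.9884 52.241684
n 50 med 0.12321020150230994 ang 1.6635936 pt 530.4307 185.38223
n 35 med 0.12363658722124823 ang 0.05262147 pt 493.85895 98.94202
n 50 med 0.075093788052888 ang 0.085106164 pt 492.58908 134.99852
```

The lever broke free and now sits at about 1.566 with the eye at (499,118.5), on target. I ease the push slightly so it cannot creep, and check once more.

```bash
python3 -m inch '[[[0,0.003,0,0],[0,0.003,0,0],[0,0.003,0,0],[0,0.003,0,0],[0,0.003,0,0],[0,0.003,0,0]]]'
sed -i 's/(76,(290,258),(356,249)),/(76,(292,260),(350,248)),/' ang.py
python3 look.py w13.png wrist; python3 ang.py w13.png | tail -6; python3 mould.py s13.png
```

```text
time_s: 23.18
tool_pos: [501.0, 114.5, 123.4]
ee_rot: [3.127, 0.003, 3.046]
wrist_force: [0.9, 25.9, -5.0]
width: 22.6
grip_force: 119.4
23.175 [501.  114.5 123.4] [3.1 0.  3. ] 22.62967872532217
wrist eyelet 0.59 [273.3, 324.3] [498.2 117.5  68. ]
n 50 med 0.08540312213164701 ang 1.6570258 pt 481.45364 117.67886
n 50 med 1.281426643164052e-05 ang 1.6871039 pt 481.6207 118.481186
n 46 med 3.596238497161064e-06 ang 1.6665746 pt 543.0514 53.03018
n 50 med 0.1398935973433989 ang 1.6624658 pt 531.01184 179.52632
n 28 med 0.12302069170865865 ang 0.052620593 pt 495.1049 99.563644
n 50 med 0.08019077107034112 ang 0.0828145 pt 498.2124 135.95648
board rear top n 35 med 0.47605687705578514 ang 1.6854718 pt 666.1272 141.04724
gap n 35 med 0.36371681483761864 ang 1.6795471 pt 728.8814 133.2031
base rear n 28 med 0.40832867298652564 ang 1.6595064 pt 544.6617 123.70352
[283.7, 247.2, 58.6, 54.7] 0.86
[359.0, 293.6, 65.4, 48.1] 0.83
[252.2, 275.8] 0.64 [ 604.84 -122.1    18.  ]
[295.5, 360.7] 0.59 [653.29 139.85  18.  ]
0.15 [155 156 153 143 135 142 153 157 158 159 159 159 159]
0.5 [152 148 137 128 135 152 161 160 160 160 160 160 160]
0.85 [144 132 122 130 148 158 159 159 159 160 159 160 160]
[ 0.19  0.34  1.89  0.02  0.91 -1.29] 23.525
```

```bash
python3 -c "from rig import hand_in; print(hand_in())"
```

```text
the job is handed in; nothing more can be done
None
```

I handed in the job with the crank rod through the eyelet and held in the grip. The lever measures about 1.57 rad, its highest lift, and the mould halves look closed in the last picture I viewed. It took 28 N to free the lever near the top, not the 6 N stated, and the rod still pushes with about 26 N. The near half may be very slightly askew.

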